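# Tip a flush pot tile out of its tray and set the pot on it

### The job

The smallest clay pot has been parked on one of the two white tiles that lie flush in the wooden tip-up tray. Move the pot off, press that tile's end down beside its thumb hollow so that the far end tips up, take the tile out and lay it flat and square on the cork inlay of the dark wooden plinth, then stand the small pot upright in the middle of it. Do not disturb the other tile, the larger pot on it, the vase, the dropper bottle or the duck, and do not tip the small pot over.

Things in the scene. Friction and masses are not known exactly. Their poses are not given: they have to be found in the camera images.
- tray: Fixed wooden tip-up tray 140 (x) x 202 (y) x 30 high; origin at the centre of its underside. Two pockets, 54 wide, centred at y = +48 and -48 (left, right). Each holds a tile, its centre at tray x = +8, its top level with the tray's top. Round the pockets the top is flat: 26 wide at the sides, 42 between the pockets, 12 at the rear.
- rocker_left (a joint): Metal rocker under the left (+y) tile: 0 level (tile flush), 0.35 rad tipped (stop). Pivot along tray y at tray x = -4, z = 22 (the tile's underside), 36 mm from the tile's front end. Pressing that end turns it at about 2 to 4 N and lifts the tile's far (+x) end; it stays where left, the tile lying on it. At 0.35 the underside of the far end is 12 mm above the tray's top.
- rocker_right (a joint): The same under the right (-y) tile.
- hollow_left (a point): Middle of the left thumb hollow: the front (-x) 30 mm of the left pocket, open to the front over a 12 high sill, so that fingers can push the tile's front end below the tray's top. The point is 20 mm in from the tray's front edge, 10 mm in front of the tile's end, level with the tray's top.
- hollow_right (a point): The same for the right hollow.
- pot_tile: White ceramic tile 96 (x) x 50 (y) x 8, about 0.09 kg; the one under the smallest pot. It may lie in either pocket, its +x end towards the tray's rear. Origin at the centre of its underside, z up.
- other_tile: The same kind of tile in the other pocket, under the larger pot; to be left alone.
- small_pot: Smallest clay pot, open at the top, 49 across the rim, 32 across the foot, 38 high, 0.05 kg. Origin at the centre of its foot. It stands on pot_tile at the start.
- larger_pot: Larger clay pot, 59 across the rim, 45 high; stands on other_tile. Origin at the centre of its foot.
- plinth: Fixed dark wooden plinth 150 (x) x 100 (y) x 18 high; origin at the centre of its underside. A cork inlay 104 (x) x 58 (y), level with the top, lies in its middle: the tile goes there, its long side along the plinth's x, either way round.
- bud_vase: Green glass bud vase 48 across, 150 high (neck 24 across above 54), standing on the table behind the plinth. Origin at the centre of its foot.
- dropper_bottle: Small dropper bottle 34 across, 102 high, standing on the table in front of the plinth. Origin at the centre of its foot.
- duck: Yellow rubber duck 56 x 46 x 42 high on the table in front of the tray. Origin at the centre of its underside.
There are look-alikes about, which are no part of the job. What is shaped like the small_pot but green is not meant.

How it is judged:
By the outcome, as a careful person would: the job done as asked, in the order asked, and still so for the second after the job is handed in, with the robot touching nothing.
It also fails if it takes over 67 s, if anything falls off the work surface, if the arm or the gripper's body presses on something with over 40 N, if the wrist force passes 120 N, or if a joint passes its speed limit or range.

### The arm

A 6-joint arm with a two-finger parallel gripper is mounted at the origin on the work surface; the furniture and walls round the work are solid. World frame = base frame: x ahead of the robot, y to its left, z up, the work surface at z = 0. Lengths are in mm, angles in rad, forces in N, time in s.
With the tool pointing down it reaches from about 400 to 825 mm from the base axis. Payload 7 kg.
Tool frame: the origin (TCP) lies at the very end of the fingers, on their centre line; the grasp point (between the pads) lies 19 mm behind it; z points along the fingers, y is the line along which they close (so a half turn about z gives the same grasp; the last joint's range is limited). The gripper opens to 88 mm and grips with 3 to 60 N. Pads are 19 mm wide; open, the fingers measure 130 mm over their backs; the gripper's body (78 mm by 193 mm) begins 47 mm behind the grasp point.
Start: joints at [-0.963, 0.359, 0.012, 0, -1.224, -0.288], TCP at [212.177, -640.762, 226.561] pointing down, gripper open.
Joint ranges: [-3.07, 3.07], [-1.43, 2.12], [-1.02, 1.25], [-3.03, 1.67], [-3.05, -0], [-3.03, 3.03]. Speed limits (rad/s): [2.39, 2.39, 3.01, 3.14, 3.14, 3.14].

### API

Orientations are given as a unit quaternion [x, y, z, w].
In Python, from plant import bot gives the robot as it stands. Calls block until the motion is done:
- bot.move_ptp(position, orientation): joint-space move of the TCP to a pose.
- bot.line_to(position, velocity=150, ori=None): straight line of the TCP; ori=None keeps the orientation; velocity is the mean speed in mm/s.
- bot.move_joints(angles): joint-space move.
- bot.move_gripper(opening, force=None): finger opening in mm; force is the grip in N (None keeps the last); returns when the fingers have stopped.
- bot.pause(seconds).
- bot.solve_ik(position, orientation): joint angles nearest the present ones, or None.
- bot.read_state(): the state.
- bot.camera(name): name is "scene" or "top"; returns the picture (480x640x3 uint8, red, green, blue); there is no depth.
- bot.get_calibration(name): a dict with "fx", "fy", "cx", "cy" (pixels), "view" (4x4, takes a point from world to camera coordinates). Camera axes: x right, y up, looking along -z (the intrinsics and any distortion apply to the point x, -y, -z); pixel columns grow to the right and rows downward; lengths in mm; the calibration is good to about 2 mm. A picture is of the moment at which its call begins. get_calibration takes no time and is no camera call.
A pose or a line that the arm cannot do raises bot.Unreachable and nothing moves.
- bot.close_job(): hands the job in; it is judged then, once.
The state is a dict: "t": time; "joint_pos": joint angles; "qvel": joint speeds; "tau": joint torques, N m; "tcp_pos": TCP position; "eef_rot": TCP orientation; "contact_force": force on the tool from outside, world axes, zero at the start; "moment": the same for the moment, N m; "width": finger opening in mm; "finger_force": force on a finger pad.
Only numpy, scipy, OpenCV 4.12 (cv2) and the standard library are available. Lean on these libraries where they do the work, as an engineer would, in place of code of your own. Each camera call takes 0.05 s, during which the arm holds its last target. There are 200 camera calls.

## Working session

There is one attempt and no reset: what is moved stays moved. The work goes in short steps, each a Python script; the robot and the scene stay as the last script left them, time stands still between calls to the robot, and variables do not carry over. Pictures are saved under pics/ and viewed, at most 10 in all, crops included, and the job is handed in when it is done.

```bash
ls; mkdir -p pics; python3 - <<'E'
from plant import bot
import cv2
for n in ("scene","top"):
    im=bot.camera(n); cv2.imwrite(f"pics/{n}0.png",im[:,:,::-1]); c=bot.get_calibration(n); print(n,c)
s=bot.read_state(); print(s)
E
```

```text
pics
scene {'fx': 458.26386990268435, 'fy': 458.26386990268435, 'cx': 324.7457568646766, 'cy': 238.600165466391, 'view': array([[-8.84773203e-01, -4.65886204e-01, -1.12438256e-02,
         4.69209628e+02],
       [ 2.50028666e-01, -4.94918436e-01,  8.32190728e-01,
        -2.04625753e+02],
       [-3.93270956e-01,  7.33488778e-01,  5.54375476e-01,
        -8.73766679e+02],
       [ 0.00000000e+00,  0.00000000e+00,  0.00000000e+00,
         1.00000000e+00]])}
top {'fx': 484.2142808539277, 'fy': 484.2142808539277, 'cx': 326.486815218435, 'cy': 235.21243395284077, 'view': array([[-3.04366639e-03, -9.99986963e-01,  4.09998615e-03,
        -4.79055151e+01],
       [ 9.91203361e-01, -2.47439598e-03,  1.32324503e-01,
        -5.41465563e+02],
       [-1.32312633e-01,  4.46667169e-03,  9.91197970e-01,
        -9.21265811e+02],
       [ 0.00000000e+00,  0.00000000e+00,  0.00000000e+00,
         1.00000000e+00]])}
{'t': 0.1, 'joint_pos': array([-9.62896607e-01,  3.59323707e-01,  1.11506039e-02, -3.20836215e-04,
       -1.22410119e+00, -2.88092654e-01]), 'qvel': array([ 0.00098569, -0.00193275,  0.00071691,  0.00082783,  0.00272073,
        0.00062334]), 'tau': array([-1.89163648e-04, -5.84160554e+01,  2.93754494e+01,  7.01556221e+00,
        1.01985218e-02, -5.14807482e-05]), 'tcp_pos': array([ 212.04286413, -640.36516217,  225.70875425]), 'eef_rot': array([-1.59169002e-01,  9.87251062e-01,  7.31392462e-04, -1.84149625e-04]), 'contact_force': array([-0.42455031,  0.42317939, -0.15112894]), 'moment': array([-0.02594508,  0.01667973, -0.04840575]), 'finger_force': 0.0, 'width': 87.46230727702091}
```

View pics/scene0.png

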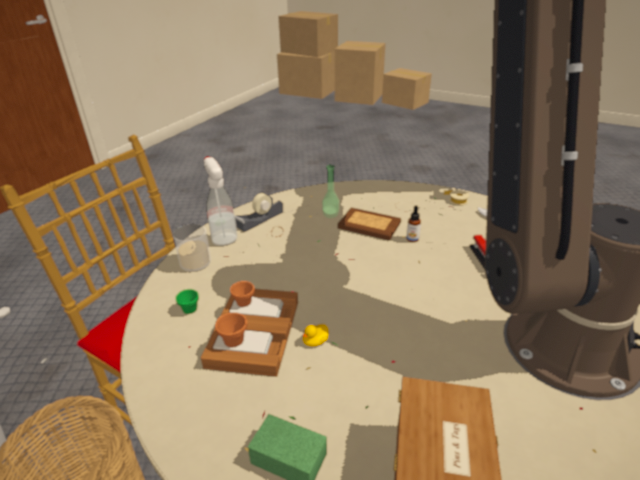

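View pics/top0.png

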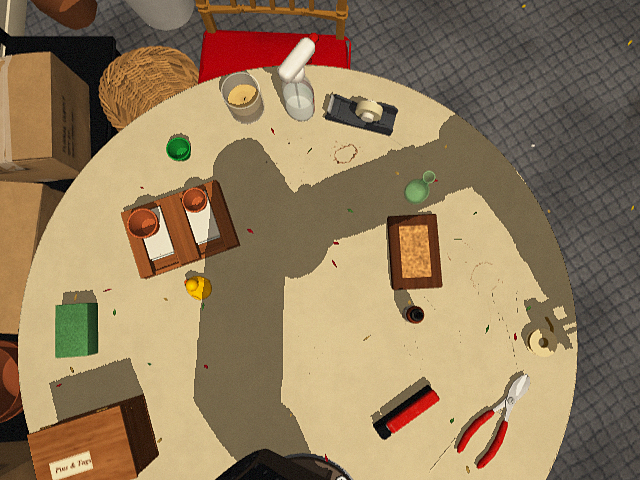

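The scene picture shows the tray with the small pot on its rear tile at (242,293) and the plinth at (370,223). In the top view the small pot is on the right tile at (195,199), the larger pot at (143,222), plinth at (415,250), vase at (417,190), bottle at (414,314) and duck at (198,288).

```bash
cat > h.py <<'E'
from plant import bot
import numpy as np, cv2
from scipy.spatial.transform import Rotation as R
def cal(n):
    c=bot.get_calibration(n); return c,np.array(c["view"])
def ray(n,uv):
    c,V=cal(n); u,v=uv
    d=V[:3,:3].T@np.array([(u-c["cx"])/c["fx"],-(v-c["cy"])/c["fy"],-1.])
    return -V[:3,:3].T@V[:3,3], d/np.linalg.norm(d)
def onz(n,uv,z):
    o,d=ray(n,uv); return o+d*(z-o[2])/d[2]
def proj(n,p):
    c,V=cal(n); q=V[:3,:3]@np.array(p,float)+V[:3,3]
    return np.array([c["cx"]+c["fx"]*q[0]/-q[2],c["cy"]-c["fy"]*q[1]/-q[2]])
def tri(a,b):
    (o1,d1),(o2,d2)=ray("top",a),ray("scene",b)
    A=np.stack([d1,-d2],1); t=np.linalg.lstsq(A,o2-o1,rcond=None)[0]
    p,q=o1+d1*t[0],o2+d2*t[1]; return (p+q)/2,np.linalg.norm(p-q)
def snap(n,f=None):
    im=cv2.cvtColor(bot.camera(n),cv2.COLOR_RGB2BGR)
    if f: cv2.imwrite(f"pics/{f}.png",im)
    return im
E
python3 - <<'E'
import cv2,numpy as np
t=cv2.imread("pics/top0.png");s=cv2.imread("pics/scene0.png")
a=cv2.resize(t[170:290,110:250],None,fx=4,fy=4,interpolation=cv2.INTER_CUBIC)[:400]
b=cv2.resize(s[275:375,195:305],None,fx=4,fy=4,interpolation=cv2.INTER_CUBIC)
im=np.zeros((600,800,3),np.uint8)
a=cv2.resize(t[175:285,115:245],(390,330),interpolation=cv2.INTER_CUBIC); im[:330,:390]=a
b=cv2.resize(s[275:375,195:305],(385,350),interpolation=cv2.INTER_CUBIC); im[:350,400:785]=b
im[340:580,:195]=cv2.resize(t[205:295,380:445],(173,240))[:, :195].copy() if 0 else cv2.resize(t[205:295,380:445],(195,240))
im[360:590,400:780]=cv2.resize(s[160:250,310:460],(380,230))
cv2.imwrite("pics/c.png",im)
for nm,i,ps in (("t",t,[(195,199),(205,225),(183,235),(229,225),(415,250),(395,230),(395,270),(183,189)]),("s",s,[(242,293),(260,308),(270,322),(290,310),(370,222),(345,222)])):
  h=cv2.cvtColor(i,cv2.COLOR_BGR2HSV)
  for p in ps: print(nm,p,h[p[1],p[0]])
E
```

```text
t (195, 199) [ 10 199 204]
t (205, 225) [ 22  46 234]
t (183, 235) [ 12 189 150]
t (229, 225) [ 12 201  80]
t (415, 250) [ 16 166 215]
t (395, 230) [ 10 189  97]
t (395, 270) [ 12 194  92]
t (183, 189) [ 20  92 119]
s (242, 293) [ 12 183 183]
s (260, 308) [ 19  37 227]
s (270, 322) [ 14 173 171]
s (290, 310) [ 13 172 108]
s (370, 222) [ 17 142 215]
s (345, 222) [ 12 166 112]
```

View pics/c.png

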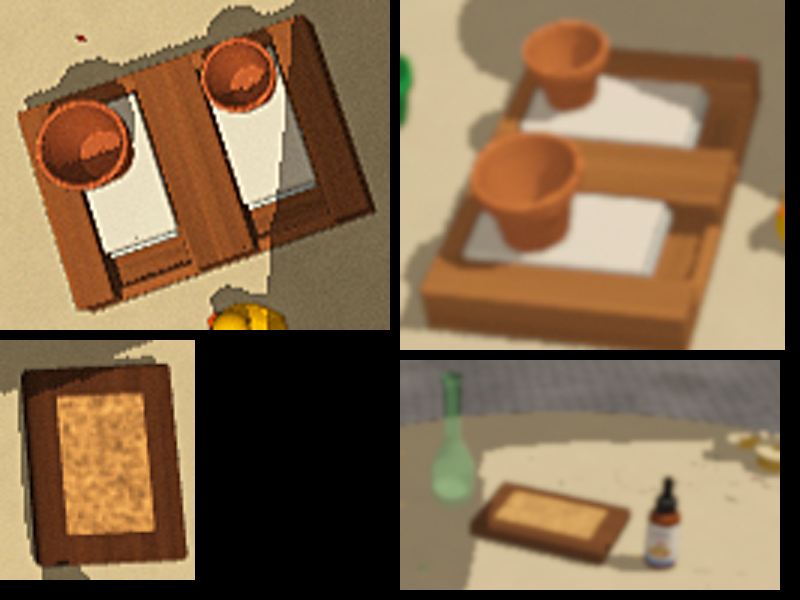

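The crop shows the right tile's front corners and both pot rims clearly in both views, also the cork's four corners; I triangulate these.

```bash
python3 - <<'E'
from h import *
T=lambda x,y:(115+x/3-.33,175+y/3-.33); S=lambda x,y:(195+(x-400)/3.5-.36,275+y/3.5-.36)
np.set_printoptions(precision=1,suppress=True)
print("rim",tri(T(239,75),S(566,46)))
print("big rim",tri(T(83,144),S(527,172)))
print("Rfront+y",tri(T(250,207),S(692,147)))
print("Rfront-y",tri(T(315,185),S(708,88)))
print("Lfront+y",tri(T(111,256),S(652,273)))
print("Lfront-y",tri(T(178,233),S(670,205)))
for n,p in dict(TL=(20,112),TR=(303,17),BR=(375,212),BL=(85,308)).items(): print(n,onz("top",T(*p),30),onz("top",T(*p),0))
# tile and cork masks
t=cv2.imread("pics/top0.png");s=cv2.imread("pics/scene0.png")
h=cv2.cvtColor(t,cv2.COLOR_BGR2HSV)
def big(m):
    c=max(cv2.findContours(m,cv2.RETR_EXTERNAL,cv2.CHAIN_APPROX_NONE)[0],key=cv2.contourArea);return c
def cork(im,n,r):
    m=cv2.inRange(cv2.cvtColor(im,cv2.COLOR_BGR2HSV),(8,60,140),(30,255,255)); k=np.zeros_like(m);k[r[1]:r[3],r[0]:r[2]]=m[r[1]:r[3],r[0]:r[2]]
    return k
k=cork(t,"top",(396,220,436,282)); k2=cork(s,"scene",(346,211,393,236))
k2c=k2
for nm,k in(("top",k),("scene",k2)):
    c=big(k).reshape(-1,2)
    w=np.array([onz(nm,p,18)[:2] for p in c],np.float32); print(nm,cv2.minAreaRect(w), c.min(0),c.max(0),cv2.contourArea(c))
    M=c.mean(0)
a=onz("top",(0,0),0)
u=[cv2.moments(k,True) if 0 else None]
def cen(k): m=cv2.moments(big(k)); return m["m10"]/m["m00"],m["m01"]/m["m00"]
print(tri(cen(cork(t,"top",(396,220,436,282))),cen(k2c)))
m=cv2.inRange(h,(0,0,90),(40,90,255)); k=np.zeros_like(m); roi=np.array([[184,205],[196,214],[207,200],[210,190],[222,236],[196,247]]); cv2.fillPoly(k,[roi],255); k&=m
w=np.array([onz("top",p,30)[:2] for p in big(k).reshape(-1,2)],np.float32); print("tile",cv2.minAreaRect(w)); print(cv2.boxPoints(cv2.minAreaRect(w)))
E
```

```text
rim (array([608.2, 206.3,  66.2]), np.float64(2.24359938826983))
big rim (array([562.3, 302.6,  70.4]), np.float64(1.2671470466193644))
Rfront+y (array([526.5, 207.1,  23.4]), np.float64(0.19506930325797123))
Rfront-y (array([541.5, 163.7,  27.8]), np.float64(1.783642172532008))
Lfront+y (array([493.7, 297.4,  24.5]), np.float64(0.8803530730554923))
Lfront-y (array([509.7, 253.6,  26.8]), np.float64(1.449945370932687))
TL [590.  360.5  30. ] [595.5 373.3   0. ]
TR [654.4 173.9  30. ] [662.  180.8   0. ]
BR [522.3 122.8  30. ] [525.7 128.    0. ]
BL [459.6 311.2  30. ] [461.  322.4   0. ]
top ((511.3957214355469, -226.36749267578125), (104.90184783935547, 58.6007194519043), 2.898175001144409) [399 225] [431 277] 1435.0
scene ((515.3380126953125, -242.32672119140625), (111.91976165771484, 104.4405746459961), 3.581308603286743) [347 211] [392 230] 622.0
(array([ 509.4, -226.1,   22. ]), np.float64(2.7013449359885153))
tile ((569.8862915039062, 198.64149475097656), (81.435546875, 49.31719207763672), 19.59001350402832)
[[523.3 208.2]
 [539.8 161.8]
 [616.5 189.1]
 [600.  235.5]]
```

```bash
cat >> h.py <<'E'
np.set_printoptions(precision=2,suppress=True)
YAW=.34; U=np.array([np.cos(YAW),np.sin(YAW),0]); W=np.array([-U[1],U[0],0]); Z=np.array([0,0,1.])
TRAY=np.array([555.,243.6,0])
PY=np.radians(2.9); PL=np.array([511.,-226.3,0]); PX=np.array([np.cos(PY),np.sin(PY),0]); PYV=np.array([-PX[1],PX[0],0])
def tray(x,y,z): return TRAY+x*U+y*W+z*Z
def ori(close,down=(0,0,-1)):
    """tool quaternion, fingers closing along +-close; the half turn with the less turned wrist"""
    z=np.array(down,float); best=None
    for s in(1,-1):
        y=s*np.array(close,float); q=R.from_matrix(np.stack([np.cross(y,z),y,z],1)).as_quat()
        j=bot.solve_ik(P0,q)
        if j is not None and (best is None or abs(j[5])<best[0]): best=(abs(j[5]),q)
    return best[1]
P0=np.array([550.,0,200])
def st():
    s=bot.read_state(); print("t%.2f"%s["t"],"tcp",s["tcp_pos"],"F",s["contact_force"],"w%.1f"%s["width"],"ff%.1f"%s["finger_force"]); return s
E
python3 - <<'E'
from h import *
print("vase",onz("top",(416,192),20),onz("scene",(331,210),10)); print("bottle",onz("scene",(413,238),5),onz("top",(415,314),100)); print("duck",onz("top",(199,289),20),onz("scene",(316,341),5))
for q in (ori(U),ori(W),ori(PYV),ori(W,(np.sin(.35)*U[0],np.sin(.35)*U[1],-np.cos(.35)))):
    print(q,bot.solve_ik(P0,q),bot.solve_ik(np.array([610,206,150.]),q),bot.solve_ik(PL+[36,0,120],q))
E
```

```text
vase [ 631.8  -232.04   20.  ] [ 635.83 -238.5    10.  ]
bottle [ 385.87 -213.23    5.  ] [ 388.84 -208.54  100.  ]
duck [436.71 203.16  20.  ] [436.2  214.86   5.  ]
[ 0.82 -0.58  0.   -0.  ] [ 0.36  0.17 -0.3   0.   -1.09 -0.02] [ 0.63  0.36 -0.16  0.   -1.04 -0.29] [-0.06  0.31 -0.32  0.   -0.94  0.4 ]
[ 0.99  0.17  0.   -0.  ] [ 0.36  0.17 -0.3   0.   -1.09  1.55] [ 0.63  0.36 -0.16  0.   -1.04  1.28] [-0.06  0.31 -0.32  0.   -0.94  1.97]
[ 1.    0.03  0.   -0.  ] [ 0.36  0.17 -0.3   0.   -1.09  1.27] [ 0.63  0.36 -0.16  0.   -1.04  0.99] [-0.06  0.31 -0.32  0.   -0.94  1.68]
[ 0.97  0.17  0.17 -0.03] [ 0.36 -0.01 -0.58  0.01 -0.66  1.54] [ 0.69  0.19 -0.58  0.25 -0.49  1.02] [-0.19  0.2  -0.42 -0.28 -0.67  2.3 ]
```

```bash
python3 - <<'E'
from h import *
q=ori(U); p=np.array([607.5,206,0])
bot.move_gripper(72,12)
bot.move_ptp(p+[0,0,140],q); st()
bot.line_to(p+[0,0,44],120); st()
bot.move_gripper(20,12); s=st()
E
```

```text
t3.92 tcp [607.73 205.31 140.06] F [-0.45  0.13 -0.58] w72.1 ff0.0
t4.87 tcp [608.06 206.28  44.71] F [ 0.14 -0.08  1.75] w72.0 ff0.0
t5.41 tcp [607.75 206.13  44.38] F [-0.34 -0.36  1.54] w46.8 ff12.0
```

```bash
python3 - <<'E'
from h import *
p=np.array([607.5,206,0])
bot.line_to(p+[0,0,60],60); bot.line_to(p+[0,0,140],150); st()
q=ori(PYV); k=np.array([520.,0,0])
bot.move_ptp(k+[0,0,90],q)
bot.line_to(k+[0,0,25],120)
z=25
while z>11:
    z-=1; bot.line_to(k+[0,0,z],40)
    f=bot.read_state()["contact_force"][2]
    if z<17 and f>3.5: break
st(); bot.move_gripper(70,12); bot.line_to(k+[0,0,110],150); st()
snap("top","top1");snap("scene","scene1")
im=np.hstack([cv2.imread("pics/top1.png")[120:300,110:430],cv2.imread("pics/scene1.png")[170:370,190:430][:180]])
cv2.imwrite("pics/c1.png",cv2.resize(im,(800,int(800*180/560)),interpolation=cv2.INTER_CUBIC))
E
```

```text
t6.51 tcp [606.85 205.78 139.04] F [-0.32  0.08 -0.35] w46.9 ff12.0
t11.32 tcp [520.26   0.05  14.37] F [-0.83 -0.64  4.09] w46.8 ff12.0
t12.76 tcp [519.4   -0.1  109.31] F [-0.42  0.53 -0.47] w70.1 ff0.0
```

View pics/c1.png

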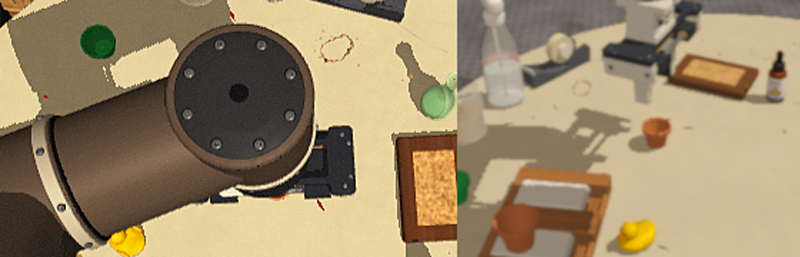

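The pot stands upright at the parking spot (scene inset at (656,132)); the tray's right tile is clear. Now pressing.

```bash
python3 - <<'E'
from h import *
q=ori(U); P=lambda z: tray(-52,-48,z)
bot.move_gripper(0,12)
bot.move_ptp(P(70),q); bot.line_to(P(33),120); st()
z=33
while z>17.5:
    z-=1.; bot.line_to(P(z),25); s=bot.read_state(); f=s["contact_force"][2]; print("%.1f %.1f %.1f|"%(z,s["tcp_pos"][2],f),end=" ")
    if f>14: break
st(); snap("scene","scene2"); bot.line_to(P(70),120)
bot.move_ptp(np.array([560.,0,150]),q); st()
snap("scene","scene3"); snap("top","top3")
im=np.hstack([cv2.resize(cv2.imread(f"pics/{f}.png")[270:380,195:305] if f[0]=="s" else cv2.imread("pics/top3.png")[170:290,115:245],(400,400),interpolation=cv2.INTER_CUBIC) for f in("scene3","top3")])
cv2.imwrite("pics/c2.png",im)
E
```

```text
t15.94 tcp [522.04 180.66  32.98] F [ 0.74 -0.12  0.66] w0.1 ff0.0
32.0 32.7 0.5| 31.0 31.1 0.9| 30.0 29.9 -0.3| 29.0 28.9 0.2| 28.0 27.9 -0.2| 27.0 26.9 -0.9| 26.0 25.9 -0.4| 25.0 25.0 -0.1| 24.0 24.0 1.1| 23.0 22.9 0.6| 22.0 21.9 1.1| 21.0 20.9 -0.1| 20.0 19.9 0.3| 19.0 18.9 0.1| 18.0 17.9 0.1| 17.0 16.9 0.3| t19.94 tcp [521.97 180.98  16.92] F [-0.11 -0.72  0.31] w0.3 ff0.4
t21.41 tcp [559.57  -0.26 149.14] F [-0.64  0.34 -0.18] w0.5 ff0.0
```

View pics/c2.png

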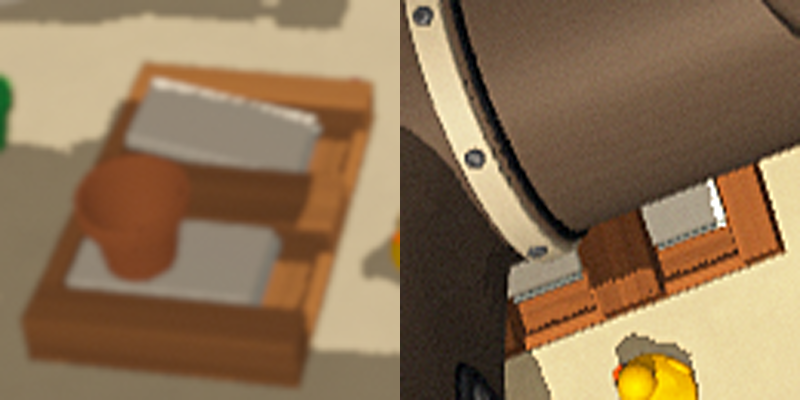

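The tile still looks level (front end at about (705,235) in the top inset); the fingertips missed its end (no force), so I press further in.

```bash
python3 - <<'E'
from h import *
q=ori(U); P=lambda z: tray(-37,-48,z)
bot.move_ptp(P(60),q); bot.line_to(P(34),120)
z=34
while z>15.5:
    z-=1.; bot.line_to(P(z),30); s=bot.read_state(); f=s["contact_force"][2]; print("%.1f %.1f %.1f|"%(z,s["tcp_pos"][2],f),end=" ")
    if f>12: break
st(); bot.line_to(P(60),120)
bot.move_ptp(np.array([560.,0,150]),q); st()
snap("scene","scene4"); snap("top","top4")
im=np.hstack([cv2.resize(cv2.imread(f"pics/{f}.png")[270:380,195:305] if f[0]=="s" else cv2.imread("pics/top4.png")[170:290,115:245],(400,400),interpolation=cv2.INTER_CUBIC) for f in("scene4","top4")])
cv2.imwrite("pics/c3.png",im)
E
```

```text
33.0 33.7 0.2| 32.0 32.1 0.3| 31.0 30.9 -0.1| 30.0 29.9 -0.0| 29.0 28.9 0.9| 28.0 27.9 -0.4| 27.0 26.9 1.2| 26.0 25.9 -0.5| 25.0 24.9 0.8| 24.0 24.0 0.5| 23.0 23.0 1.4| 22.0 21.9 0.4| 21.0 20.9 1.3| 20.0 20.6 8.1| 19.0 20.4 15.7| t26.47 tcp [536.24 185.99  20.35] F [-6.94 -1.85 15.71] w0.4 ff8.4
t27.80 tcp [559.62  -0.15 149.14] F [ 0.89  0.12 -0.41] w0.6 ff0.0
```

View pics/c3.png

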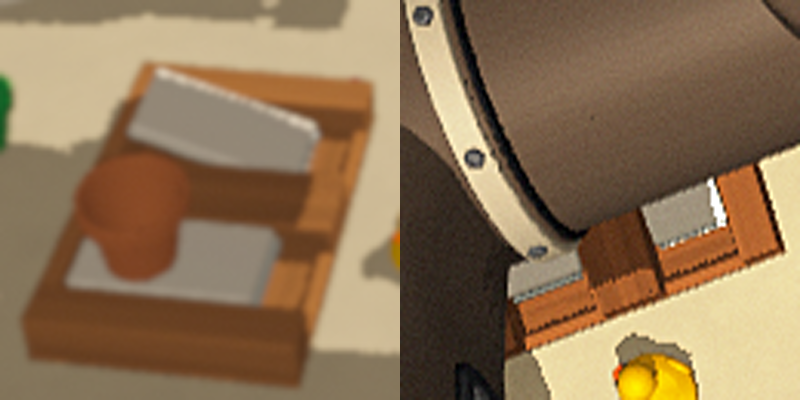

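Now the tile is tipped (bright wedge on its −y side, rear corners at crop (160,70) and (130,132)), stopped at z≈20.5. Check the corner prediction and grasp.

```bash
python3 - <<'E'
from h import *
for y in(-73,-23): print(proj("scene",tray(49.7,y,50)),proj("scene",tray(49.7,y,43)))
print(onz("scene",(239,289.2),50),onz("scene",(230.7,306.3),50),tray(49.7,-73,50),tray(49.7,-23,50))
a=.35; n=-np.sin(a)*U+np.cos(a)*Z
q=ori(W,-n)
along=np.cos(a)*U+np.sin(a)*Z
piv=tray(-4,-48,22)
G=piv+48*along-1.5*n    # fingertips 1.5 under the underside, 12 from the far end
print(G, bot.solve_ik(G+60*n,q), bot.solve_ik(G,q))
E
```

```text
[240.72 287.29] [241.1  289.89]
[233.3  303.33] [233.73 305.97]
[625.69 197.97  50.  ] [608.75 247.89  50.  ] [626.2  191.35  50.  ] [609.53 238.49  50.  ]
[610.23 212.22  37.05] [ 0.7   0.23 -0.73  0.41 -0.3   0.84] None
```

```bash
python3 - <<'E'
from h import *
for a in(0,.1,.15,.2,.25,.3):
    n=-np.sin(a)*U+np.cos(a)*Z; q=ori(W,-n); print(a,bot.solve_ik(tray(42,-48,37),q), [None if (j:=bot.solve_ik(PL+36*PX+[0,0,h],ori(PYV,np.sin(a-.35)*PX-np.cos(a-.35)*Z))) is None else j for h in(20,60)])
bot.move_gripper(66,40)
bot.move_ptp(np.array([480.,-260,200]),ori(W)); st()
snap("scene","scene5"); snap("top","top5")
im=np.hstack([cv2.resize(cv2.imread("pics/scene5.png")[275:355,205:305],(440,352),interpolation=cv2.INTER_CUBIC),cv2.resize(cv2.imread("pics/top5.png")[172:262,170:260],(352,352),interpolation=cv2.INTER_CUBIC)])
cv2.imwrite("pics/c4.png",im)
E
```

```text
0 [ 0.64  0.48 -0.27  0.   -0.82  1.27] [array([-0.04,  0.61, -0.15,  0.03, -1.16,  1.64]), array([-0.04,  0.57, -0.12,  0.03, -1.23,  1.64])]
0.1 [ 0.65  0.43 -0.38  0.05 -0.66  1.22] [array([-0.04,  0.56, -0.23,  0.03, -1.04,  1.65]), array([-0.04,  0.51, -0.2 ,  0.03, -1.11,  1.65])]
0.15 [ 0.66  0.41 -0.44  0.09 -0.57  1.18] [array([-0.05,  0.53, -0.27,  0.02, -0.98,  1.65]), array([-0.05,  0.48, -0.23,  0.02, -1.05,  1.65])]
0.2 [ 0.67  0.39 -0.51  0.14 -0.48  1.12] [array([-0.05,  0.5 , -0.3 ,  0.02, -0.91,  1.66]), array([-0.05,  0.46, -0.27,  0.02, -0.99,  1.66])]
0.25 [ 0.68  0.37 -0.59  0.22 -0.38  1.04] [array([-0.05,  0.48, -0.34,  0.01, -0.85,  1.66]), array([-0.05,  0.43, -0.31,  0.01, -0.93,  1.67])]
0.3 [ 0.67  0.36 -0.69  0.38 -0.26  0.88] [array([-0.06,  0.45, -0.38,  0.01, -0.79,  1.67]), array([-0.06,  0.4 , -0.34,  0.01, -0.87,  1.67])]
t30.87 tcp [ 480.12 -259.76  199.92] F [ 0.68  0.37 -0.14] w65.8 ff0.0
```

View pics/c4.png

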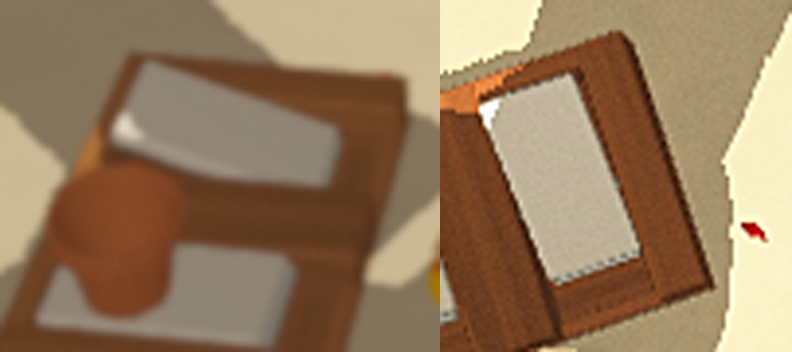

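The tile is clearly tipped: rear corners at scene crop (147,62)/(122,117), top crop (480,105)/(572,72), front top corners (553,283)/(640,250).

```bash
python3 - <<'E'
from h import *
T=lambda x,y:(170+(x-440)/3.911-.37,172+y/3.911-.37); S=lambda x,y:(205+x/4.4-.39,275+y/4.4-.39)
for n,a,b in(("R-y",(572,72),(147,62)),("R+y",(480,105),(120,115)),("F-y",(640,250),(338,130)),("F+y",(553,279),(328,187))):
    p=tri(T(*a),S(*b)); d=p[0]-TRAY; print(n,p,"tray",d@U,d@W,d[2])
for n,a,z in(("R-y",(572,72),50),("R+y",(480,105),50),("F-y",(640,250),17),("F+y",(553,279),17)):
    d=onz("top",T(*a),z)-TRAY; print(n,d@U,d@W)
E
```

```text
R-y (array([631.1 , 194.12,  46.29]), np.float64(0.7987397709898548)) tray 55.24836636527199 -72.02416971744863 46.29264083027357
R+y (array([612.49, 237.49,  54.65]), np.float64(0.9608895495331711)) tray 52.158138942717095 -24.934795613214725 54.65493852251319
F-y (array([544.92, 164.43,  14.86]), np.float64(1.9876925129805343)) tray -35.90836640207898 -71.27127898475604 14.856671717137544
F+y (array([526.73, 205.88,  21.46]), np.float64(3.3597409488512753)) tray -39.2333266142783 -26.137069822123983 21.46165099029139
R-y 53.715182012774896 -72.69957304167224
R+y 53.06287271511028 -24.025731666042674
F-y -37.34074245189607 -71.7328954855097
F+y -36.642411106688634 -24.99810188507604
```

```bash
cat >> h.py <<'E'
TRAY=TRAY+3.5*U
a,at=.35,.25; n=-np.sin(a)*U+np.cos(a)*Z; al=np.cos(a)*U+np.sin(a)*Z; tn=-np.sin(at)*U+np.cos(at)*Z
D=40; G=tray(-4,-48,22)+D*al+1.0*n
E
python3 - <<'E'
from h import *
q=ori(W,-tn)
bot.move_ptp(G+50*tn,q); st(); bot.line_to(G+10*tn,120); bot.line_to(G,40); st()
bot.move_gripper(30,40); st()
bot.line_to(G+3*Z,20); s=st()
E
```

```text
t32.76 tcp [594.22 205.82  85.34] F [-0.3  -0.46 -0.27] w66.3 ff0.0
t33.64 tcp [605.55 210.53  36.57] F [ 0.51  0.01 -0.13] w65.9 ff0.0
t34.08 tcp [605.85 210.87  36.94] F [0.1  1.21 0.41] w49.4 ff39.9
t34.38 tcp [605.44 210.45  39.62] F [-0.18 -0.31 -1.23] w49.1 ff39.9
```

```bash
python3 - <<'E'
from h import *
bot.line_to(G+25*Z,60); bot.line_to(G+85*Z,150); st()
qp=ori(PYV,np.sin(at-a)*PX-np.cos(at-a)*Z)
H=PL+(D-12)*PX
bot.move_ptp(np.array([540.,-80,125]),qp); bot.move_ptp(H+70*Z,qp); st()
snap("scene","scene6"); snap("top","top6")
im=np.hstack([cv2.resize(cv2.imread("pics/scene6.png")[150:260,300:450],(440,323),interpolation=cv2.INTER_CUBIC),cv2.resize(cv2.imread("pics/top6.png")[170:330,360:480],(242,323),interpolation=cv2.INTER_CUBIC)])
cv2.imwrite("pics/c5.png",im)
E
```

```text
t35.44 tcp [605.11 210.29 120.92] F [-0.78 -0.87 -1.94] w49.1 ff39.9
t37.24 tcp [ 539.06 -224.69   69.57] F [ 0.76  0.32 -1.1 ] w49.5 ff39.9
```

View pics/c5.png

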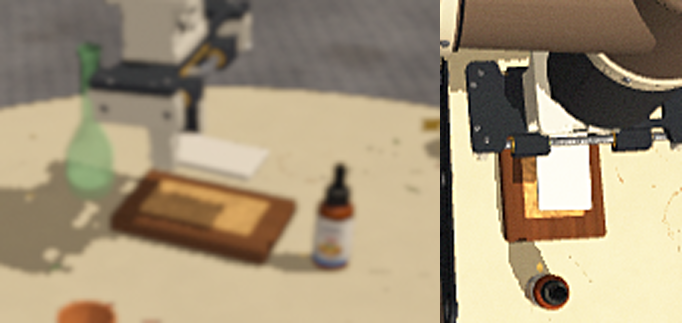

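The tile is in the grip and looks level; its front corners lie at top crop (538,209) and (593,209). Quick check, then lower.

```bash
python3 - <<'E'
from h import *
h=cv2.cvtColor(cv2.imread("pics/top6.png"),cv2.COLOR_BGR2HSV); m=cv2.inRange(h,(0,0,150),(40,60,255)); k=np.zeros_like(m); k[245:285,402:442]=m[245:285,402:442]
c=max(cv2.findContours(k,cv2.RETR_EXTERNAL,cv2.CHAIN_APPROX_NONE)[0],key=cv2.contourArea).reshape(-1,2)
w=np.array([(onz("top",p,77)-PL)[:2] for p in c],np.float32)@np.array([PX[:2],PYV[:2]]).T.astype(np.float32)
print(cv2.minAreaRect(w),w.min(0),w.max(0))
s=bot.read_state()["tcp_pos"]; print((s-PL)@PX,(s-PL)@PYV)
H=PL+(D-12)*PX
bot.line_to(H+28*Z,120)
z=28
while z>18.2:
    z-=.8; bot.line_to(H+z*Z,30); f=bot.read_state(); print("%.1f %.1f %.1f|"%(z,f["tcp_pos"][2],f["contact_force"][2]),end=" ")
    if f["contact_force"][2]>3: break
st()
E
```

```text
((-20.613624572753906, 0.5146751403808594), (49.03163146972656, 52.79657745361328), 86.93852996826172) [-48.14 -24.27] [ 6.31 25.2 ]
28.76149815467052 0.9457280046496466
27.2 27.9 -0.4| 26.4 26.6 -1.7| 25.6 25.5 -0.8| 24.8 24.7 -0.5| 24.0 23.9 -0.6| 23.2 23.1 -1.9| 22.4 22.3 -1.1| 21.6 21.6 -1.1| 20.8 20.7 -1.7| 20.0 19.9 -1.0| 19.2 19.7 5.0| t40.59 tcp [ 539.04 -224.91   19.67] F [-1.44  0.63  4.96] w49.6 ff39.9
```

```bash
python3 - <<'E'
from h import *
bot.move_gripper(62,12); p=bot.read_state()["tcp_pos"]
bot.line_to(p+[0,0,70],120)
q=ori(PYV); k=np.array([520.,0,0]); bot.move_gripper(72,12)
bot.move_ptp(k+[0,0,80],q); st()
snap("scene","scene7"); t=snap("top","top7")
h=cv2.cvtColor(t,cv2.COLOR_BGR2HSV); m=cv2.inRange(h,(0,0,90),(40,75,255)); k=np.zeros_like(m); k[215:285,394:438]=m[215:285,394:438]
k=cv2.morphologyEx(k,cv2.MORPH_OPEN,np.ones((5,5)))
c=max(cv2.findContours(k,cv2.RETR_EXTERNAL,cv2.CHAIN_APPROX_NONE)[0],key=cv2.contourArea).reshape(-1,2)
w=np.array([(onz("top",p,26)-PL)[:2] for p in c],np.float32)@np.array([PX[:2],PYV[:2]]).T.astype(np.float32)
print(cv2.minAreaRect(w),w.min(0),w.max(0))
im=np.hstack([cv2.resize(cv2.imread("pics/scene7.png")[160:300,230:440],(450,300),interpolation=cv2.INTER_CUBIC),cv2.resize(t[200:300,370:470],(300,300),interpolation=cv2.INTER_CUBIC)])
cv2.imwrite("pics/c6.png",im)
E
```

```text
t43.19 tcp [520.34  -0.14  80.24] F [-0.48  0.09  1.01] w71.6 ff0.0
((-1.0360794067382812, -0.23308181762695312), (49.01297378540039, 94.21812438964844), 87.62142181396484) [-47.99 -26.4 ] [47.   24.71]
```

View pics/c6.png

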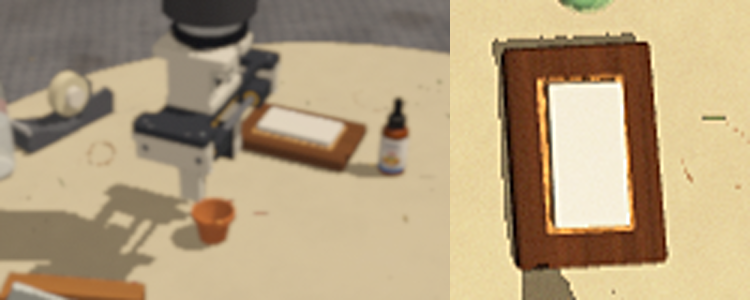

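The tile lies flat within the cork with even margins, square within a degree or so; the pot stands at scene crop (213,220). Now the pot.

```bash
python3 - <<'E'
from h import *
k=np.array([520.,0,0]); q=ori(PYV)
bot.line_to(k+[0,0,14.5],120); bot.move_gripper(20,12); st()
bot.line_to(k+[0,0,30],60); bot.line_to(k+[0,0,110],150)
H=PL-.5*PX
bot.move_ptp(H+90*Z,q); bot.line_to(H+47*Z,100); st()
z=47
while z>37:
    z-=1; bot.line_to(H+z*Z,40); f=bot.read_state()
    if f["contact_force"][2]>2.8 and z<43: break
st(); bot.move_gripper(66,12); bot.line_to(H+120*Z,150)
bot.move_ptp(np.array([500.,60,220]),q); st()
snap("scene","scene8"); t=snap("top","top8")
im=np.hstack([cv2.resize(cv2.imread("pics/scene8.png")[160:380,195:440],(450,404),interpolation=cv2.INTER_CUBIC),cv2.resize(t[190:330,370:470],(289,404),interpolation=cv2.INTER_CUBIC)])
cv2.imwrite("pics/c7.png",im)
E
```

```text
t44.53 tcp [520.31   0.13  14.91] F [-0.52 -0.18  3.65] w47.1 ff12.0
t47.12 tcp [ 510.93 -225.9    47.19] F [-0.34  0.03 -0.36] w46.9 ff12.0
t48.87 tcp [ 510.79 -226.45   40.77] F [-1.28  0.35  7.27] w46.8 ff12.0
t51.30 tcp [499.76  59.34 219.19] F [ 0.64 -0.53 -0.13] w65.8 ff0.0
```

View pics/c7.png

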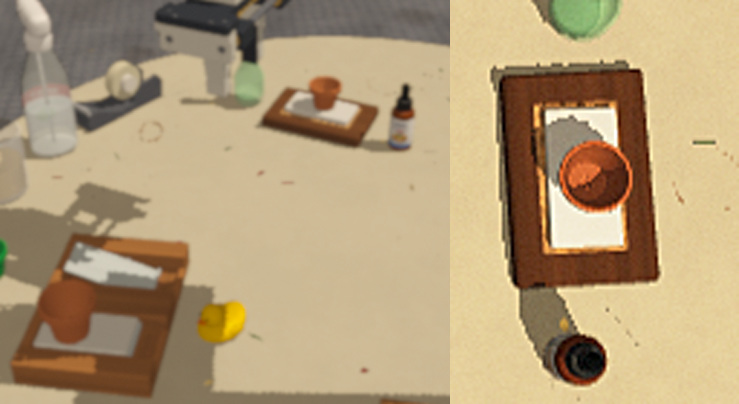

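The pot stands upright on the tile (rim at top crop (596,175)); the tipped rocker is empty, the rest undisturbed. Check the centring with parallax.

```bash
python3 - <<'E'
from h import *
print(onz("top",(370+146/2.89-.3,190+175/2.89-.3),64)-PL, tri((420.2,250.3),(195+325/1.837-.3,160+83/1.837-.3)))
E
```

```text
[-2.87 -2.16 64.  ] (array([ 509.03, -228.1 ,   63.82]), np.float64(2.069833428271846))
```

Within 3 mm of the centre, with a rim height of 64 mm as expected, so I'm handing in.

```bash
python3 -c "
from plant import bot
print(bot.close_job())"
```

```text
the job is handed in; nothing more can be done
None
```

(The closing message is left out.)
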